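# Wipe the offcut chips off the assembly plate

## Robot

A 7-joint arm with a two-finger parallel gripper is mounted at the origin on the work surface. World frame = base frame: x ahead of the robot, y to its left, z up, the work surface at z = 0. Lengths are in m, angles in rad, forces in N, time in s.
With the tool pointing down it reaches from about 0.425 to 0.95 m from the base axis. Payload 4.7 kg.
Tool frame: the origin (TCP) lies between the finger pads; the fingertips stand 25 mm ahead of it and the grasp point (between the pads) lies 6 mm ahead of it; z points along the fingers, y is the line along which they close (so a half turn about z gives the same grasp; the last joint's range is limited). The gripper opens to 85 mm and grips with 20 to 120 N. Pads are 22 mm wide; open, the fingers measure 114 mm over their backs; the gripper's body (76 mm by 85 mm) begins 54 mm behind the grasp point. The pads swing forward as they close: fully open they stand 13 mm farther back than shut.
Start: joints at [1.2, 0.469, -0.049, 1.532, 0.024, 1.141, -0.082], TCP at [0.226, -0.636, 0.256] pointing down, gripper open.
Joint ranges: [-2.59, 2.59], [-0.33, 1.99], [-1.39, 1.29], [0.1, 2.45], [-1.04, 4.18], [0.21, 1.99], [-2.66, 2.66]. Speed limits (rad/s): [2.57, 2.57, 3.14, 3.14, 3.14, 3.14, 3.14].

## Interface

Orientations are given as a 3x3 rotation matrix whose columns are the frame's x, y, z axes.
In Python, from rig import * gives the robot as it stands. Calls block until the motion is done:
- movep(position, orientation): joint-space move of the TCP to a pose.
- move_l(position, attitude=None, feed=0.15, until_force=None): straight line of the TCP; attitude=None keeps the orientation; feed is the mean speed in m/s. With until_force (N) it stops when the force on the tool has changed by that much, and returns True; else False.
- move_joints(angles): joint-space move.
- command_gripper(opening, newtons=None): finger opening in m; newtons is the grip in N (None keeps the last); returns when the fingers have stopped.
- sleep(seconds).
- inverse_kinematics(position, orientation): joint angles nearest the present ones, or None.
- sense(): the state.
- camera(name): name is "side" or "top" or "wrist"; returns (picture, depth): 420x560x3 uint8, red, green, blue; 420x560 float32, m along the optical axis (not along the pixel's ray), 0 where there is no reading.
- camera_params(name): a dict with "K" (3x3 intrinsics, pixels), "dist" ([k1, k2, p1, p2, k3] as OpenCV has them; the pictures are not rectified), "position" and "rotation" of the camera in the world; the wrist camera has in their place "tool_from_camera" (4x4, takes a point from camera to tool coordinates, whose origin is the TCP and whose axes are the flange's). Camera axes: x right, y down, z forward; pixel columns grow to the right and rows downward; lengths in m; the calibration is good to about 2 mm. A picture is of the moment at which its call begins: read the wrist's pose just before it. camera_params takes no time and is no camera call.
A pose or a line that the arm cannot do raises Unreachable and nothing moves.
- finish_job(): hands the job in; it is judged then, once.
The state is a dict: "time_s": time; "joint_pos": joint angles; "qd": joint speeds; "joint_efforts": joint torques, N m; "position": TCP position; "tcp_rot": TCP orientation; "wrist_force": force on the tool from outside, world axes, zero at the start; "ft_torque": the same for the moment, N m; "finger_gap": finger opening in m; "gripper_force": force on a finger pad.
Only numpy, scipy, OpenCV 4.12 (cv2) and the standard library are available. Lean on these libraries where they do the work, as an engineer would, in place of code of your own. Each camera call takes 0.05 s, during which the arm holds its last target. There are 200 camera calls.

## Task

Clear the four lime metal chips off the aluminium plate into its blue catch tray, using the orange scraper block and not the fingers. The scraper lies on its side: first stand it upright on its white sole on the black mat and let go of it; then take it across its thickness so that it fits between the plate's rims, press its sole lightly on the plate behind the chips and wipe towards the tray, keeping the sole pressed on the plate right up to the open edge. Finally stand the scraper back on its sole on the black mat, let go, and leave everything else where it is.

Things in the scene. Friction and masses are not known exactly. Their poses are not given: they have to be found in the camera images.
- station: Fixed wiping station: an aluminium plate between two green side rims, 8 mm thick, that rise 36 mm above it; the back end (+x) has a low rim from x 79 to 85 mm, 10 mm high; the front end (-x) is open and drops into the blue catch tray. Origin on the table under the plate's centre, x from tray to back, z up.
- plate (a point): Centre of the plate's top face, 45 mm above the table; axes as the station's. The plate spans x -85 to +85 mm and is 74 mm wide between the side rims (y -37 to +37).
- tray (a point): Centre of the inner floor (4 mm above the table) of the blue open catch tray fixed to the station's open end: outside 115 mm (local x) by 120 mm (local y), 30 mm high, walls 4 mm. Axes as the station's.
- mat: Fixed black mat on the table, 190 mm (local x) by 160 mm (local y), 3 mm thick; origin under its centre.
- scraper: Orange scraper block with a white rubber sole, loose, about 0.12 kg: 26 mm thick (local x), 66 mm long (local y), 60 mm tall (local z). Origin at the centre of the sole's underside, z points from the sole up to the grip end; the sole is the lowest 12 mm. It starts lying on a broad 66 x 60 mm side on the mat, z level.
- chip1: Loose lime-painted metal offcut chip, a bar 19 x 12 mm, 7 mm high, lying on the plate; origin under its middle.
- chip2: Loose lime-painted metal offcut chip, a disc 17 mm across, 7 mm high, lying on the plate; origin under its middle.
- chip3: Loose lime-painted metal offcut chip, an L about 18 x 15 mm, 7 mm high, lying on the plate; origin under its middle.
- chip4: Loose lime-painted metal offcut chip, a square 14 x 14 mm, 8 mm high, lying on the plate; origin under its middle.
- car_a: Bystander: toy-car chassis with four wheels, 104 x 68 mm, 37 mm high; origin under its centre.
- car_b: Bystander: another toy-car chassis like car_a.
- shell: Bystander: lime toy-car shell 100 x 46 mm, 32 mm high; origin under its centre.
- wheel: Bystander: toy-car wheel lying flat between the station and the mat, 38 mm across, 16 mm high; origin under its centre.
- oil: Bystander: small white bottle 32 mm across, 75 mm tall; origin under its centre.
- driver: Bystander: blue-handled screwdriver 170 mm long lying on the table, about 30 mm high.

How it is judged:
On the way, in this order (a step that is already met when the one before it is completed fails the run):
1. The scraper stands upright on its sole on the black mat, let go (angle between scraper's own z axis and vertical below 0.12 rad and x of scraper in the frame of mat between -0.09 and 0.09 m and y of scraper in the frame of mat between -0.075 and 0.075 m and z of scraper in the frame of mat between 0 and 0.008 m and linear speed of scraper below 0.02 m/s and contact force between the fingers and scraper below 0.05 N), for 0.2 s.
2. The scraper, upright to 0.25 rad, is pressed on the plate with more than 1 N behind the chips (its middle 10 to 85 mm from the plate's centre towards the back) (contact force between scraper and station above 1 N and angle between scraper's own z axis and vertical below 0.25 rad and x of scraper in the frame of plate between 0.01 and 0.085 m and y of scraper in the frame of plate between -0.037 and 0.037 m and z of scraper in the frame of plate between -0.006 and 0.006 m), for 0.1 s.
3. The scraper, still upright, is pressed on the plate with more than 1 N near the open edge (its middle 50 to 90 mm from the plate's centre towards the tray) (contact force between scraper and station above 1 N and angle between scraper's own z axis and vertical below 0.25 rad and x of scraper in the frame of plate between -0.09 and -0.05 m and y of scraper in the frame of plate between -0.037 and 0.037 m and z of scraper in the frame of plate between -0.006 and 0.006 m), for 0.04 s.
At the end, for the whole second after the job is handed in: All four chips lie at rest inside the catch tray, and the scraper stands upright (within 0.12 rad) on its sole on the black mat, its middle over the mat, at rest and let go (all of step 1 and x of chip1 in the frame of tray between -0.056 and 0.056 m and y of chip1 in the frame of tray between -0.058 and 0.058 m and z of chip1 in the frame of tray between -0.005 and 0.028 m and linear speed of each of chip1, chip2, chip3, chip4 below 0.02 m/s and x of chip2 in the frame of tray between -0.056 and 0.056 m and y of chip2 in the frame of tray between -0.058 and 0.058 m and z of chip2 in the frame of tray between -0.005 and 0.028 m and x of chip3 in the frame of tray between -0.056 and 0.056 m and y of chip3 in the frame of tray between -0.058 and 0.058 m and z of chip3 in the frame of tray between -0.005 and 0.028 m and x of chip4 in the frame of tray between -0.056 and 0.056 m and y of chip4 in the frame of tray between -0.058 and 0.058 m and z of chip4 in the frame of tray between -0.005 and 0.028 m); the robot touches nothing.
It fails at once if The fingers touch a chip (contact force between the fingers and chip1 above 0.5 N or contact force between the fingers and chip2 above 0.5 N or contact force between the fingers and chip3 above 0.5 N or contact force between the fingers and chip4 above 0.5 N).
It fails at once if The scraper is pressed on the station harder than 45 N (contact force between scraper and station above 45 N).
It fails at once if A bystander is moved more than 20 mm (distance of any of car_a, car_b, shell, wheel, oil, driver from where it was at the start of the episode above 0.02 m).
It also fails if it takes over 72 s, if anything falls off the work surface, if the arm or the gripper's body presses on something with over 40 N, if the wrist force passes 120 N, or if a joint passes its speed limit or range.

## Working session

There is one attempt and no reset: what is moved stays moved. The work goes in short steps, each a Python script; the robot and the scene stay as the last script left them, time stands still between calls to the robot, and variables do not carry over. Pictures are saved under pics/ and viewed, at most 10 in all, crops included, and the job is handed in when it is done.

```bash
ls; mkdir -p pics
python3 - <<'E'
from rig import *
import cv2,numpy as np
for n in("top","side"):
    p,d=camera(n); cv2.imwrite(f"pics/{n}0.png",p[:,:,::-1]); np.savez(f"{n}0.npz",p=p,d=d)
    c=camera_params(n); print(n,c)
print(camera_params("wrist")); s=sense(); print(s["position"],s["tcp_rot"],s["wrist_force"],s["time_s"])
E
```

```text
pics
top {'K': array([[508.99504108,   0.        , 282.12007858],
       [  0.        , 508.99504108, 212.29698401],
       [  0.        ,   0.        ,   1.        ]]), 'dist': array([-0.02772061,  0.        ,  0.        ,  0.        ,  0.        ]), 'position': array([0.4748177 , 0.01239797, 1.35428769]), 'rotation': array([[-0.01748736, -0.99630465,  0.08409059],
       [-0.9995269 ,  0.01529157, -0.02668587],
       [ 0.02530138, -0.08451747, -0.99610072]])}
side {'K': array([[394.08349406,   0.        , 279.92315902],
       [  0.        , 394.08349406, 208.74117971],
       [  0.        ,   0.        ,   1.        ]]), 'dist': array([-0.01759032,  0.        ,  0.        ,  0.        ,  0.        ]), 'position': array([ 0.55202167, -0.84000325,  0.81033717]), 'rotation': array([[ 0.99945831, -0.01639681,  0.02853488],
       [-0.03219762, -0.66664709,  0.74467776],
       [ 0.00681236, -0.74519313, -0.66681391]])}
{'K': array([[322.48007566,   0.        , 278.80181152],
       [  0.        , 322.48007566, 206.34347258],
       [  0.        ,   0.        ,   1.        ]]), 'dist': array([-0.03875885,  0.        ,  0.        ,  0.        ,  0.        ]), 'tool_from_camera': array([[ 4.82215807e-04, -9.62934384e-01, -2.69735315e-01,
         6.76881885e-02],
       [ 9.99999478e-01,  2.21436903e-04,  9.97223326e-04,
        -1.45163125e-04],
       [-9.00531276e-04, -2.69735655e-01,  9.62933988e-01,
        -1.17245166e-01],
       [ 0.00000000e+00,  0.00000000e+00,  0.00000000e+00,
         1.00000000e+00]])}
[ 0.22610764 -0.63550096  0.25537129] [[ 9.42139341e-01  3.35220857e-01 -6.63180273e-04]
 [ 3.35221504e-01 -9.42137936e-01  1.62855436e-03]
 [-7.88819046e-05 -1.75663742e-03 -9.99998454e-01]] [ 0.15887352  0.49533169 -0.63849747] 0.1
```

View pics/top0.png

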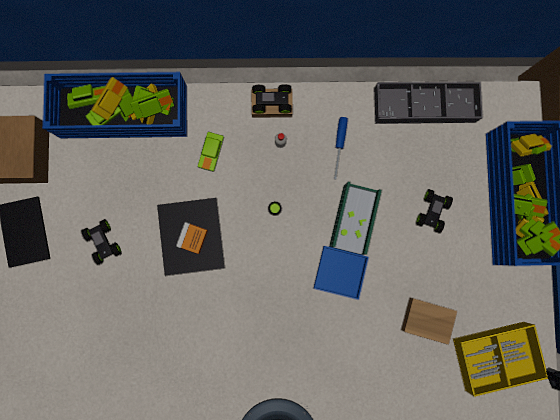

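View pics/side0.png

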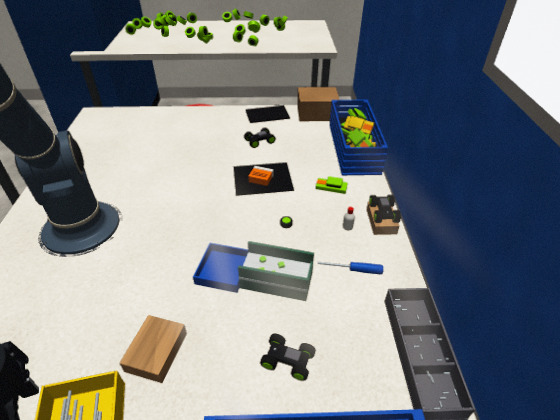

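The top view shows the mat at (190,236), with the scraper on it at (193,238) and its white sole at (183,235). The station is at (356,218), with chips near (352,225), the tray at (341,272) and the wheel at (275,208). The side view agrees: mat (263,178), station (277,270), tray (222,266). Next I'll get rough positions from both views.

```bash
cat > h.py <<'E'
import cv2,numpy as np
def pose(c,s=None):
    if "position" in c: return np.array(c["position"]),np.array(c["rotation"])
    T=np.eye(4);T[:3,:3]=s["tcp_rot"];T[:3,3]=s["position"];T=T@c["tool_from_camera"];return T[:3,3],T[:3,:3]
def rays(c,uv,s=None):
    n=cv2.undistortPoints(np.array(uv,float).reshape(-1,1,2),c["K"],np.array(c["dist"])).reshape(-1,2)
    o,R=pose(c,s); return o,np.c_[n,np.ones(len(n))]@R.T
def onplane(c,uv,z,s=None):
    o,d=rays(c,uv,s); return o+d*((z-o[2])/d[:,2])[:,None]
def bydepth(c,uv,D,s=None):
    uv=np.array(uv).reshape(-1,2); o,d=rays(c,uv,s); i=np.round(uv).astype(int); return o+d*D[i[:,1],i[:,0]][:,None]
def tri(r1,r2):
    (o1,d1),(o2,d2)=r1,r2; d1=d1[0];d2=d2[0]
    t=np.linalg.lstsq(np.c_[d1,-d2],o2-o1,rcond=None)[0]; a=o1+t[0]*d1;b=o2+t[1]*d2; return (a+b)/2,np.linalg.norm(a-b)
def hsv(p): return cv2.cvtColor(p,cv2.COLOR_RGB2HSV)
def mask(p,lo,hi,box=None):
    m=cv2.inRange(hsv(p),lo,hi)
    if box: k=np.zeros_like(m);x0,y0,x1,y1=box;k[y0:y1,x0:x1]=255;m&=k
    return m
def blobs(m,amin=20):
    cs=cv2.findContours(m,cv2.RETR_EXTERNAL,cv2.CHAIN_APPROX_NONE)[0]
    return sorted([c for c in cs if cv2.contourArea(c)>amin],key=cv2.contourArea,reverse=True)
E
python3 - <<'E'
from rig import *; from h import *
np.set_printoptions(precision=4,suppress=True)
S={n:np.load(n+"0.npz") for n in("top","side")};C={n:camera_params(n) for n in S}
def ctr(b): return cv2.minAreaRect(b)
def show(name,n,lo,hi,box,z,k=1,am=8):
    for b in blobs(mask(S[n]["p"],lo,hi,box),am)[:k]:
        r=ctr(b);u=r[0];bp=cv2.boxPoints(r)
        pts=b.reshape(-1,2);mm=np.zeros(S[n]["p"].shape[:2],np.uint8);cv2.drawContours(mm,[b],-1,255,-1)
        vv,uu=np.nonzero(cv2.erode(mm,np.ones((3,3)))) if cv2.contourArea(b)>60 else np.nonzero(mm)
        P=bydepth(C[n],np.c_[uu,vv],S[n]["d"])
        print(name,n,np.round(u,1),cv2.contourArea(b),"plane",onplane(C[n],[u],z)[0],"medz",np.median(P[:,2]),"corners",onplane(C[n],bp,z)[:,:2].tolist() if k==1 else "")
show("mat","top",(0,0,0),(179,90,70),(150,190,230,280),.003)
show("scr","top",(3,150,100),(16,255,255),(150,190,230,280),.029)
show("scr","side",(3,150,80),(16,255,255),(230,160,300,200),.029)
show("tray","top",(105,120,60),(125,255,255),(305,235,375,305),.03)
show("tray","side",(105,120,60),(125,255,255),(190,240,250,295),.03)
show("chip","top",(30,120,100),(50,255,255),(330,195,375,250),.052,4,3)
show("chip","side",(30,120,100),(50,255,255),(245,245,310,290),.052,4,3)
show("rim","top",(60,60,20),(95,255,200),(320,170,390,260),.081)
show("wheel","top",(30,100,80),(50,255,255),(260,195,290,220),.016)
E
```

```text
mat top [190.2 236.1] 4116.5 plane [0.5295 0.2205 0.003 ] medz 0.0036005270152548174 corners [[0.6160284635824145, 0.31044354811622554], [0.6322889296809361, 0.1519824769702921], [0.4437060566540341, 0.13148120278915798], [0.42816924806821277, 0.28824808301364996]]
scr top [193.5 238.5] 415.0 plane [0.522  0.2081 0.029 ] medz 0.029253093418420972 corners [[0.4993659274201279, 0.24121348684000557], [0.5611596887357403, 0.21921918147147415], [0.5446988416955014, 0.17480015081453484], [0.48299950873625747, 0.1969658196089815]]
scr side [259.4 176.2] 260.5 plane [0.5233 0.1941 0.029 ] medz 0.029100964324883682 corners [[0.48309475524953854, 0.17050155075132045], [0.4900052163388666, 0.24530845504447185], [0.564712298657988, 0.2183571398541383], [0.5547809271457014, 0.14565115373028426]]
tray top [340.8 271.8] 1947.5 plane [ 0.4292 -0.1727  0.03  ] medz 0.004418060126772705 corners [[0.3903739996141841, -0.09921592910358007], [0.49981538854407576, -0.12944111193885077], [0.4683709846341517, -0.24682873334221303], [0.35903673099310096, -0.21573135988040285]]
tray side [203.8 269.9] 495.0 p
[... 651 characters left out ...]
e [ 0.5344 -0.1806  0.052 ] medz 0.05305736023476898 corners 
chip side [281. 264.] 12.0 plane [ 0.5805 -0.1999  0.052 ] medz 0.053758554639744216 corners 
rim top [355.2 217.6] 356.0 plane [ 0.566  -0.2057  0.081 ] medz 0.08048224743054888 corners [[0.49704015873640917, -0.13758629760064495], [0.6597044906665656, -0.18098519047874395], [0.635772457368634, -0.274799160571598], [0.47323129971861944, -0.23026196710302235]]
wheel top [274.3 207.8] 61.5 plane [ 0.6002 -0.0029  0.016 ] medz 0.016772486182956903 corners [[0.599749319988405, 0.013625423662945765], [0.6167433476967006, -0.0038095237321716328], [0.6005759325039484, -0.019397456853059505], [0.5836167483143732, -0.0019531374101458276]]
```

Run:
```python
from rig import *; from h import *
np.set_printoptions(precision=4,suppress=True)
R=np.array([[1,0,0],[0,-1,0],[0,0,-1.]])
ims=[]
for n,xy in(("w_st",(.55,-.20)),("w_sc",(.53,.215)),("w_sc2",(.50,.215))):
    movep([*xy,.26],R); sleep(.3); s=sense(); p,d=camera("wrist")
    np.savez(n+".npz",p=p,d=d,position=s["position"],tcp_rot=s["tcp_rot"]); cv2.imwrite(f"pics/{n}.png",p[:,:,::-1]); ims.append(p)
print(sense()["time_s"],sense()["joint_pos"],sense()["wrist_force"])
cv2.imwrite("pics/w_both.png",cv2.resize(np.vstack(ims[:2]),(400,600),interpolation=cv2.INTER_AREA)[:,:,::-1])
# IK options for standing motion, grasp/final, various beta and final yaw
h=np.array([-.348,-.937,0]);h/=np.linalg.norm(h);up=np.array([0,0,1.])
for beta in(15,25,35,45):
    b=np.radians(beta); a=-up*np.cos(b)-h*np.sin(b)
    for sg in(1,-1):
        y=sg*np.cross(up,h); R0=np.c_[np.cross(y,a),y,a]
        q=inverse_kinematics(np.array([.515,.20,.03])-a*.006,R0)
        out=[]
        for yaw in range(-180,180,30):
            hh=np.array([np.cos(np.radians(yaw)),np.sin(np.radians(yaw)),0]); a1=hh*np.cos(b)-up*np.sin(b)
            y1=sg*np.cross(up,hh); q1=inverse_kinematics(np.array([.53,.22,.05])-a1*.006,np.c_[np.cross(y1,a1),y1,a1])
            if q1 is not None: out.append(yaw)
        print(beta,sg,None if q is None else q,out)
```

```text
4.8917 [-0.1009  0.2904 -0.4673  1.8196  0.1478  1.0659 -2.1944] [ 0.2534 -0.4054  0.0489]
15 1 [ 0.143   0.6166 -0.6239  2.082   0.3998  0.3874 -1.0729] [-120, -90, -60, -30, 60, 90, 120, 150]
15 -1 [ 0.5019  0.9186 -1.1908  2.0648  1.1064  0.7306  1.4846] [-120, -90, -60, -30, 60, 90, 120, 150]
25 1 [ 0.3033  0.6606 -0.7285  2.1407  0.3105  0.2209 -0.9042] [-180, -150, -120, -90, -60, -30, 60, 90, 120, 150]
25 -1 [ 0.5969  0.9419 -1.1974  2.1274  1.1916  0.5398  1.4751] [-180, -150, -120, -90, -60, -30, 60, 90, 120, 150]
35 1 [ 0.6884  1.0014 -1.2043  2.1783  1.3418  0.3737 -1.7193] [-180, -150, -120, -90, -60, -30, 0, 60, 90, 120, 150]
35 -1 [ 0.6884  1.0014 -1.2043  2.1783  1.3418  0.3737  1.4223] [-180, -150, -120, -90, -60, -30, 0, 60, 90, 120, 150]
45 1 [ 0.7771  1.1019 -1.2157  2.2144  1.5925  0.2471 -1.8479] [-180, -150, -120, -90, -60, -30, 0, 30, 60, 90, 120, 150]
45 -1 [ 0.7771  1.1019 -1.2157  2.2144  1.5925  0.2471  1.2936] [-180, -150, -120, -90, -60, -30, 0, 30, 60, 90, 120, 150]
```

View pics/w_both.png

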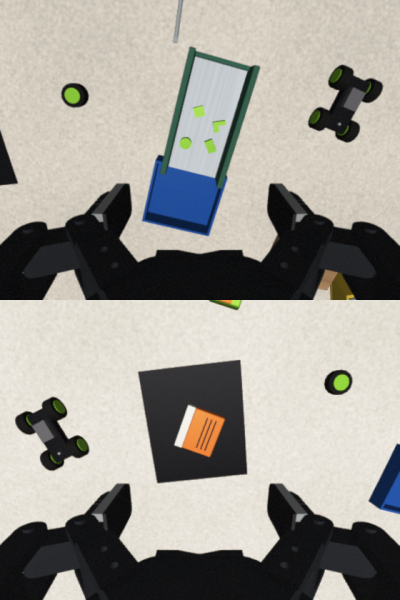

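The stacked wrist views show the plate unobstructed between its green rims, with four chips in its front half (around (205,130)). The scraper lies with its white sole on the left (185,426) and its orange body at (203,432). Next I'll measure both precisely.

Run:
```python
from rig import *; from h import *
np.set_printoptions(precision=4,suppress=True)
cw=camera_params("wrist");L={n:np.load(n+".npz") for n in("w_st","w_sc","w_sc2")}
def rect(n,m,z,label):
    b=max(blobs(m),key=cv2.contourArea);P=onplane(cw,b.reshape(-1,2)+0.0,z,L[n])[:,:2]
    r=cv2.minAreaRect((P*1000).astype(np.float32));bp=cv2.boxPoints(r)
    print(label,n,"ctr",np.array(r[0]),"size",np.array(r[1]),"edge dirs",[round(float(np.degrees(np.arctan2(*(bp[i+1]-bp[i])[::-1]))),2) for i in(0,1)]);return b,r
cen={}
for n in("w_sc","w_sc2"):
    p=L[n]["p"];s=p.astype(int)
    mo=mask(p,(3,150,100),(18,255,255));b0=blobs(mo)
    box=cv2.boundingRect(max([b for b in b0 if 150<b.reshape(-1,2)[:,1].mean() and 200<b.reshape(-1,2)[:,0].mean()<350],key=cv2.contourArea));x,y,w,h_=box
    bx=(x-30,y-15,x+w+15,y+h_+15)
    mo=cv2.morphologyEx(mask(p,(3,120,80),(20,255,255),bx),cv2.MORPH_CLOSE,np.ones((7,7)));mw=mask(p,(0,0,150),(179,110,255),bx)
    rect(n,mo,.029,"orange");rect(n,mw,.029,"white")
    b,_=rect(n,cv2.morphologyEx(mo|mw,cv2.MORPH_CLOSE,np.ones((5,5))),.029,"all");M=cv2.moments(b);cen[n]=(M['m10']/M['m00'],M['m01']/M['m00'])
    rect(n,mask(p,(0,0,0),(179,110,85),(170,80,360,270))|mo|mw,.003,"mat")
    v,u=np.nonzero(cv2.erode(mo,np.ones((5,5))));print("topz",np.median(bydepth(cw,np.c_[u,v],L[n]["d"],L[n])[:,2]))
a,b=("w_sc","w_sc2");print("tri scraper",tri(rays(cw,[cen[a]],L[a]),rays(cw,[cen[b]],L[b])))
n="w_st";p=L[n]["p"]
mr=mask(p,(60,50,15),(95,255,200),(220,50,380,280));pts=np.vstack([q.reshape(-1,2) for q in blobs(mr,30)])
v,u=np.nonzero(mr);P=bydepth(cw,np.c_[u,v],L[n]["d"],L[n]);T=P[P[:,2]>.075]
r=cv2.minAreaRect((T[:,:2]*1000).astype(np.float32));print("rimtops",r,"z",np.median(T[:,2]))
yaw=np.radians(-14.9);X=np.array([np.cos(yaw),np.sin(yaw)]);Y=np.array([-X[1],X[0]])
print("rim y hist",np.percentile(T[:,:2]@Y,[0.5,25,75,99.5]),"x",np.percentile(T[:,:2]@X,[.5,99.5]))
# rim line fit
m=np.median(T[:,:2]@Y)
for sel in((T[:,:2]@Y<m-.03),(T[:,:2]@Y>m+.03)):
    l=cv2.fitLine(T[sel][:,:2].astype(np.float32),cv2.DIST_HUBER,0,1e-4,1e-4).ravel();print("rim",np.degrees(np.arctan2(l[1],l[0])),l[2:],(l[2:]@Y),sel.sum())
D=bydepth(cw,np.stack(np.meshgrid(range(200,400),range(40,300)),-1).reshape(-1,2),L[n]["d"],L[n])
pl=D[abs(D[:,2]-.045)<.004];r=cv2.minAreaRect((pl[:,:2]*1000).astype(np.float32));print("plate",np.median(pl[:,2]),"x",np.percentile(pl[:,:2]@X,[.5,99.5]),"y",np.percentile(pl[:,:2]@Y,[.5,99.5]))
for q in blobs(mask(p,(30,120,100),(50,255,255),(230,100,360,260)),20):
    M=cv2.moments(q);c=(M['m10']/M['m00'],M['m01']/M['m00']);P=onplane(cw,[c],.052,L[n])[0];print("chip",c,P,P[:2]@X,P[:2]@Y,bydepth(cw,[c],L[n]["d"],L[n])[0][2])
mt=mask(p,(105,120,40),(125,255,255),(190,200,340,340));rect(n,mt,.03,"tray")
```

```text
orange w_sc ctr [524.0048 207.3691] size [47.6804 67.877 ] edge dirs [-20.37, 69.63]
white w_sc ctr [533.6912 236.1214] size [12.9392 66.2855] edge dirs [-20.2, 69.8]
all w_sc ctr [526.2502 213.4558] size [60.6209 67.9743] edge dirs [-20.2, 69.8]
mat w_sc ctr [530.7209 219.6614] size [187.7082 157.8194] edge dirs [-83.69, 6.31]
topz 0.028798396250234892
orange w_sc2 ctr [523.3323 207.5988] size [47.6983 66.6309] edge dirs [-20.25, 69.75]
white w_sc2 ctr [533.6554 236.1586] size [12.9602 66.4677] edge dirs [-20.19, 69.81]
all w_sc2 ctr [525.5435 213.7084] size [60.7012 66.7351] edge dirs [-20.19, 69.81]
mat w_sc2 ctr [526.5355 219.3049] size [179.462  157.9264] edge dirs [-83.75, 6.25]
topz 0.028773266920998186
tri scraper (array([0.5258, 0.2135, 0.0222]), np.float64(0.0002492557020646402))
rimtops ((567.4212646484375, -210.4652862548828), (89.31578063964844, 168.63694763183594), 75.08226776123047) z 0.08055209012156045
rim y hist [-0.1019 -0.0979 -0.0174 -0.0136] x [0.5199 0.686 ]Traceback (most recent call last):
  File "<stdin>", line 29, in <module>
cv2.error: OpenCV(4.12.0) /io/opencv/modules/imgproc/src/linefit.cpp:50: error: (-215:Assertion failed) count > 0 in function 'fitLine2D_wods'
```

Run:
```python
from rig import *; from h import *
np.set_printoptions(precision=4,suppress=True)
yaw=np.radians(-14.95);X=np.array([np.cos(yaw),np.sin(yaw)]);Y=np.array([-X[1],X[0]])
W=np.load("w_st.npz");T0=np.load("top0.npz");S0=np.load("side0.npz")
for n,A,s,bx,cb,tb in(("wrist",W,W,(220,50,380,280),(230,100,360,260),(190,200,340,340)),("top",T0,None,(320,170,390,260),(330,195,375,250),(305,235,375,305)),("side",S0,None,(235,235,320,305),(245,245,310,290),(190,240,250,295))):
    c=camera_params(n);p,d=A["p"],A["d"]
    v,u=np.nonzero(mask(p,(60,50,15),(95,255,200),bx));P=bydepth(c,np.c_[u,v],d,s);T=P[abs(P[:,2]-.081)<.004][:,:2];y=T@Y;m=(y.min()+y.max())/2
    print(n,"rim y",[np.round(np.median(y[k]),4) for k in(y<m,y>m)],"x",np.percentile(T@X,[1,99]),"mid",m)
    for k in(y<m,y>m):
        l=cv2.fitLine(T[k].astype(np.float32),cv2.DIST_HUBER,0,1e-4,1e-4).ravel();print("  yaw",np.degrees(np.arctan2(l[1],l[0])),l[2:]@Y)
    G=np.stack(np.meshgrid(range(bx[0],bx[2]),range(bx[1],bx[3])),-1).reshape(-1,2);D=bydepth(c,G,d,s);k=(abs(D[:,2]-.045)<.003)&(hsv(p)[G[:,1],G[:,0],1]<60)&(abs(D[:,:2]@Y+.057)<.06);pl=D[k];print("  plate z",np.median(pl[:,2]),"x",np.percentile(pl[:,:2]@X,[1,99]),"y",np.percentile(pl[:,:2]@Y,[1,99]))
    for q in blobs(mask(p,(30,120,80),(50,255,255),cb),4):
        M=cv2.moments(q);e=(M['m10']/M['m00'],M['m01']/M['m00']);Q=onplane(c,[e],.052,s)[0];print("  chip",np.round(e),Q[:2]@X,Q[:2]@Y,bydepth(c,[e],d,s)[0][2])
```

```text
wrist rim y [np.float64(-0.0974), np.float64(-0.0166)] x [0.521  0.6851] mid -0.05700002918219275
  yaw -14.927285 -0.09745297374707751
  yaw -14.92015 -0.016577205238514442
  plate z 0.0447140971572188 x [0.5194 0.6805] y [-0.094  -0.0206]
  chip [259. 200.] 0.5619605909726876 -0.036801406234186984 0.05089382226881267
  chip [294. 204.] 0.5668589512641287 -0.07284526715733006 0.051860777097684
  chip [278. 156.] 0.6113794941942614 -0.04404595673810177 0.05280785211489025
  chip [305. 175.] 0.5995928809533515 -0.07560019563619227 0.05280288721468368
top rim y [np.float64(-0.0976), np.float64(-0.0156)] x [0.5195 0.6832] mid -0.05680876300138998
  yaw -15.024995 -0.09762958998551438
  yaw -14.983765 -0.015483019265372905
  plate z 0.045038041677356366 x [0.5186 0.68  ] y [-0.095  -0.0135]
  chip [358. 233.] 0.565338158724114 -0.07247738467339745 0.05308233425201547
  chip [344. 232.] 0.5605363524857809 -0.03610065129762205 0.05884080821515436
  chip [351. 214.] 0.6104702250889541 -0.04334619920605465 0.05466105451815806
  chip [361. 221.] 0.5982599652479724 -0.07412993482457689 0.046837990907723004
side rim y [np.float64(-0.0985), np.float64(-0.0175)] x [0.5228 0.6863] mid -0.05759507660977341
  yaw -14.447012 -0.09883389232186007
  yaw -15.454117 -0.017324464588495264
  plate z 0.045954987873449926 x [0.5196 0.6803] y [-0.1025 -0.0176]
  chip [262. 258.] 0.5626407011322313 -0.03583765574874856 0.05344373889274612
  chip [281. 264.] 0.6120329046186095 -0.04262351794463906 0.054090040644730664
```

```bash
cat > g.py <<'E'
import numpy as np
up=np.array([0,0,1.]);hy=np.radians(-110.2);h=np.array([np.cos(hy),np.sin(hy),0]);b=np.radians(25)
a0=-up*np.cos(b)-h*np.sin(b);y0=np.cross(up,h);R0=np.c_[np.cross(y0,a0),y0,a0]
k=np.cross(h,up);Rot=np.outer(up,h)-np.outer(h,up)+np.outer(k,k);R1=Rot@R0
E
python3 - <<'E'
from rig import *; from h import *; from g import *
np.set_printoptions(precision=4,suppress=True)
c=np.array([.5255,.2136,0]);P=c+8*.001*h+up*.016
command_gripper(.085,60)
movep(P-a0*.10,R0); sleep(.3); print(sense()["wrist_force"])
# fast to clear height, then slow until touch
move_l(P-a0*.04,feed=.08); sleep(.2)
f=move_l(P-a0*.004,feed=.02,until_force=4); s=sense(); print(f,s["position"],s["wrist_force"],s["joint_pos"],s["time_s"])
p,d=camera("side"); cv2.imwrite("pics/grip.png",cv2.resize(p[130:230,190:330],(700,500))[:,:,::-1])
E
```

```text
[-0.4386  0.3029 -0.0543]Traceback (most recent call last):
  File "<stdin>", line 8, in <module>
rig.Unreachable: the arm cannot follow that straight line within its joint ranges
```

Run:
```python
from rig import *; import numpy as np
from g import up,h
np.set_printoptions(precision=3,suppress=True)
c=np.array([.5255,.2136,0]);P=c+8*.001*h+up*.016
print(sense()["joint_pos"],sense()["time_s"])
for beta in(5,10,15,20,30):
  b=np.radians(beta);a=-up*np.cos(b)-h*np.sin(b)
  for sg in(1,-1):
    y=sg*np.cross(up,h);R=np.c_[np.cross(y,a),y,a]
    print(beta,sg,[inverse_kinematics(P-a*t,R) for t in(.1,.04,.004)])
```

```text
[ 0.292  0.61  -0.688  2.133  0.07   0.253 -0.67 ] 7.9167
5 1 [array([-0.138,  0.447, -0.342,  1.972,  0.133,  0.686, -0.898]), array([-0.207,  0.536, -0.267,  2.001,  0.139,  0.563, -0.902]), array([-0.241,  0.595, -0.231,  2.01 ,  0.142,  0.492, -0.905])]
5 -1 [array([ 0.494,  0.899, -1.363,  1.941,  0.976,  1.098,  1.534]), array([ 0.457,  1.01 , -1.325,  1.966,  1.118,  1.078,  1.443]), array([ 0.428,  1.053, -1.275,  1.974,  1.182,  1.043,  1.407])]
10 1 [array([-0.001,  0.443, -0.452,  2.016,  0.109,  0.604, -0.842]), array([-0.088,  0.536, -0.368,  2.037,  0.124,  0.481, -0.856]), array([-0.132,  0.596, -0.325,  2.043,  0.132,  0.411, -0.864])]
10 -1 [array([ 0.56 ,  0.876, -1.361,  1.989,  0.966,  0.978,  1.568]), array([ 0.511,  0.998, -1.325,  2.007,  1.132,  0.97 ,  1.456]), array([ 0.471,  1.037, -1.266,  2.011,  1.199,  0.931,  1.414])]
15 1 [array([ 0.143,  0.452, -0.567,  2.057,  0.079,  0.523, -0.774]), array([ 0.036,  0.547, -0.472,  2.072,  0.105,  0.401, -0.8  ]), array([-0.019,  0.608, -0.423,  2.073,  0.118,  0.332, -0.813])]
15 -1 [array([ 0.629,  0.872, -1.369,
[... 270 characters left out ...]
104,  0.086,  0.325, -0.737]), array([ 0.097,  0.632, -0.524,  2.101,  0.103,  0.257, -0.756])]
20 -1 [array([ 0.616,  0.713, -1.181,  2.081,  0.735,  0.603,  1.828]), array([ 0.615,  0.994, -1.319,  2.083,  1.176,  0.757,  1.478]), array([ 0.549,  1.01 , -1.23 ,  2.079,  1.239,  0.693,  1.427])]
30 1 [array([ 0.571,  0.581, -0.911,  2.164,  0.016,  0.307, -0.553]), array([ 0.562,  0.782, -1.012,  2.153,  0.8  ,  0.276, -1.29 ]), array([ 0.531,  0.883, -1.028,  2.14 ,  1.141,  0.302, -1.601])]
30 -1 [array([ 0.74 ,  0.747, -1.186,  2.157,  0.672,  0.401,  1.983]), array([ 0.697,  0.984, -1.267,  2.148,  1.211,  0.512,  1.516]), array([ 0.572,  0.934, -1.097,  2.138,  1.231,  0.368,  1.473])]
```

```bash
sed -i 's/radians(25)/radians(15)/' g.py
python3 - <<'E'
from rig import *; from h import *; from g import *
np.set_printoptions(precision=4,suppress=True)
c=np.array([.5255,.2136,0]);P=c+12*.001*h+up*.016
movep(P-a0*.10,R0); move_l(P-a0*.045,feed=.08); sleep(.2); print(sense()["wrist_force"])
f=move_l(P-a0*.004,feed=.02,until_force=4); s=sense(); print(f,s["position"],s["wrist_force"],s["joint_pos"],s["time_s"])
p,d=camera("side"); cv2.imwrite("pics/grip.png",cv2.resize(p[130:230,190:330],(700,500))[:,:,::-1])
E
```

```text
[ 0.7036  0.1258 -0.3815]
False [0.521  0.2014 0.0199] [ 0.217   0.1694 -0.2495] [ 0.0104  0.6119 -0.4533  2.0769  0.1684  0.3341 -0.8541] 11.5167
```

View pics/grip.png

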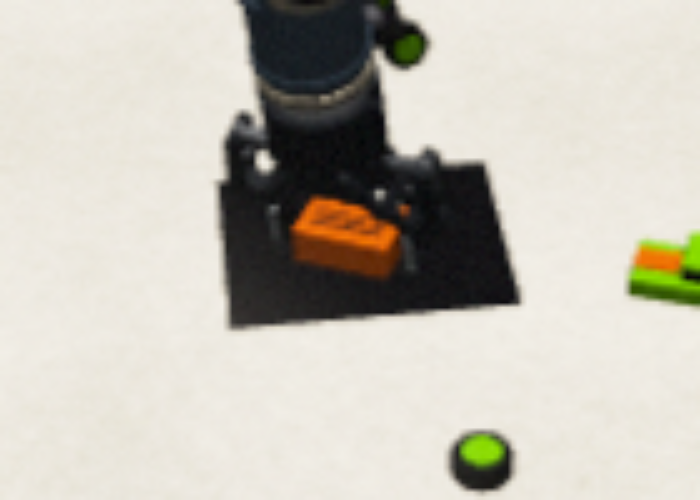

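The crop shows the gripper straddling the scraper, with one finger beside each end face and nothing touching. I'll back off 4 mm, since the pads swing forward as they close, then close and lift.

Run:
```python
from rig import *; from h import *; from g import *
np.set_printoptions(precision=4,suppress=True)
s=sense(); move_l(np.array(s["position"])-a0*.004,feed=.03)
command_gripper(.05,80); s=sense(); print(s["finger_gap"],s["gripper_force"],s["wrist_force"],s["position"])
tcp=np.array(s["position"])
o0=np.array([.5255,.2136,.016])-.030*h; Rs0=np.c_[up,np.cross(h,up),h]
np.savez("grasp.npz",pl=Rs0.T@(tcp-o0)); print("TCP in scraper",Rs0.T@(tcp-o0))
move_l(tcp+up*.08,feed=.08); s=sense(); print(s["finger_gap"],s["gripper_force"],s["wrist_force"],s["time_s"])
Rs1=Rot@Rs0; o1=np.array([.53,.22,.003])
for dz in(.1,.06,.03,.01,0): print(dz,inverse_kinematics(o1+up*dz+Rs1@(Rs0.T@(tcp-o0)),R1))
```

```text
0.06494173932299406 88.58930826187134 [-1.1613 -1.8241  5.5146] [0.5209 0.2003 0.0243]
TCP in scraper [ 0.0083 -0.0002  0.0441]
0.06465124831489996 88.02585482597351 [ 0.0881 -0.9244 -0.9194] 13.325
0.1 [-0.7522  0.9759  0.0742  1.3819  0.515   1.9753 -1.1428]
0.06 [-0.7556  1.0294  0.0801  1.3762  0.499   1.9326 -1.1651]
0.03 [-0.7573  1.071   0.0831  1.3677  0.4886  1.9031 -1.1805]
0.01 [-0.7582  1.0994  0.0848  1.36    0.4822  1.8846 -1.1901]
0 [-0.7586  1.1138  0.0856  1.3556  0.4791  1.8757 -1.1947]
```

Run:
```python
from rig import *; from h import *; from g import *
np.set_printoptions(precision=4,suppress=True)
pl=np.load("grasp.npz")["pl"]; Rs1=Rot@np.c_[up,np.cross(h,up),h]; o1=np.array([.53,.22,.003]); T=o1+Rs1@pl
movep(T+up*.06,R1); move_l(T+up*.012,feed=.08); sleep(.3); print(sense()["wrist_force"])
f=move_l(T-up*.006,feed=.015,until_force=3); s=sense(); print(f,s["position"]-T,s["wrist_force"],s["finger_gap"],s["time_s"])
p,d=camera("side"); cv2.imwrite("pics/up.png",cv2.resize(p[100:220,190:330],(700,600))[:,:,::-1])
```

```text
[-0.5971  0.8033 -0.3959]
True [-0.0001 -0.0001  0.0052] [-0.1216  0.6642  4.1615] 0.06457346782602656 16.2833
```

View pics/up.png

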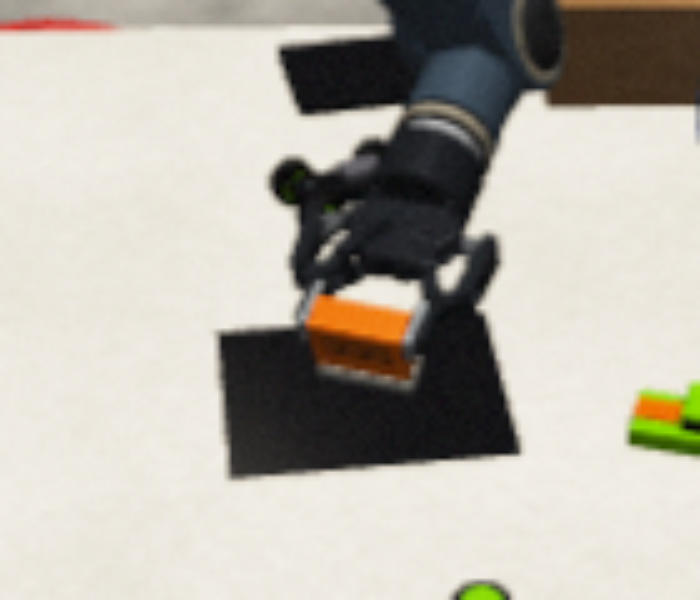

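The block is upright in the grip over the mat, with its sole just touching at about (365,378). Contact came 5 mm early, so it may be slightly tilted. I'll press a little to square it, then release.

Run:
```python
from rig import *; from h import *; from g import *
np.set_printoptions(precision=4,suppress=True)
pl=np.load("grasp.npz")["pl"]; Rs1=Rot@np.c_[up,np.cross(h,up),h]; T=np.array([.53,.22,.003])+Rs1@pl
a1=R1[:,2]
f=move_l(T,feed=.01,until_force=8); s=sense(); print(f,s["position"]-T,s["wrist_force"],s["ft_torque"])
command_gripper(.085); sleep(.3); s=sense(); print(s["finger_gap"],s["gripper_force"],s["wrist_force"])
move_l(np.array(s["position"])-a1*.10,feed=.08); sleep(.2)
p,d=camera("side"); np.savez("s1.npz",p=p,d=d);q,e=camera("top");np.savez("t1.npz",p=q,d=e)
cv2.imwrite("pics/rel.png",np.hstack([cv2.resize(p[130:210,220:300],(400,400)),cv2.resize(q[190:270,150:230],(400,400))])[:,:,::-1]); print(sense()["time_s"])
```

```text
True [-0.0002 -0.0001  0.0052] [0.2951 1.6514 3.3512] [ 0.4226 -0.2752 -0.0005]
0.08535725494071973 0.0 [ 0.1365  0.2084 -1.3381]
18.975
```

View pics/rel.png

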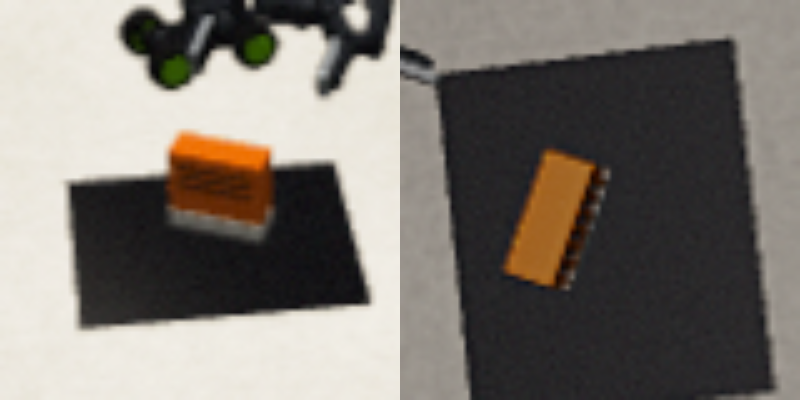

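It stands upright and released, with orange on top and the sole flat. Now I'll measure it from above with the wrist camera and check the wipe poses.

Run:
```python
from rig import *; from h import *
np.set_printoptions(precision=4,suppress=True)
s=sense(); move_l(np.array(s["position"])+[0,0,.10],feed=.15)
R=np.array([[1,0,0],[0,-1,0],[0,0,-1.]])
cw=camera_params("wrist");cs={}
movep([.53,.22,.29],R)
for n,x in(("u1",.53),("u2",.50)):
    if n=="u2": move_l([x,.22,.29],R)
    sleep(.2);s=sense();p,d=camera("wrist")
    G=np.stack(np.meshgrid(range(180,400),range(60,300)),-1).reshape(-1,2);D=bydepth(cw,G,d,s);hs=hsv(p)[G[:,1],G[:,0]]
    k=(D[:,2]>.05)&(D[:,2]<.075)&(hs[:,0]<22)&(hs[:,1]>110);Q=D[k];Q=Q[abs(Q[:,2]-np.median(Q[:,2]))<.006]
    r=cv2.minAreaRect((Q[:,:2]*1000).astype(np.float32));bp=cv2.boxPoints(r)
    A=np.c_[Q[:,:2]-Q[:,:2].mean(0),np.ones(len(Q))];co=np.linalg.lstsq(A,Q[:,2],rcond=None)[0]
    m=np.zeros(p.shape[:2],np.uint8);m[G[k][:,1],G[k][:,0]]=255;b=blobs(m)[0];M=cv2.moments(b);cs[n]=rays(cw,[(M['m10']/M['m00'],M['m01']/M['m00'])],s)
    print(n,np.array(r[0]),r[1],[round(float(np.degrees(np.arctan2(*(bp[i+1]-bp[i])[::-1]))),2) for i in(0,1)],"topz,slope",co[2],co[:2])
print(tri(cs["u1"],cs["u2"]),sense()["time_s"])
X=lambda a:np.array([np.cos(np.radians(a)),np.sin(np.radians(a)),0])
def Rd(a): y=X(a);z=np.array([0,0,-1.]);return np.c_[np.cross(y,z),y,z]
st=X(-14.95);sy=X(75.05);pc=.6025*st-.057*sy
print("plate",pc)
for g,w in((-110.2,-14.95),(69.8,-14.95),(69.8,165.05),(-110.2,165.05)):
    print(g,w,inverse_kinematics([.53,.22,.05],Rd(g)),[inverse_kinematics(pc+x*st+[0,0,z],Rd(w)) for x,z in((.05,.16),(.05,.085),(-.09,.085))])
```

```text
Traceback (most recent call last):
rig.Unreachable: the arm cannot follow that straight line within its joint ranges
```

```bash
cat > look.py <<'E'
from rig import *; from h import *
np.set_printoptions(precision=4,suppress=True)
X=lambda a:np.array([np.cos(np.radians(a)),np.sin(np.radians(a)),0])
def Rd(a): y=X(a);z=np.array([0,0,-1.]);return np.c_[np.cross(y,z),y,z]
st=X(-14.95);sy=X(75.05);pc=.6025*st-.057*sy
R=np.array([[1,0,0],[0,-1,0],[0,0,-1.]])
def look(c):
    cw=camera_params("wrist");cs={}
    movep([c[0],c[1],.29],R)
    for n,dx in(("u1",0),("u2",-.03)):
        if dx: move_l([c[0]+dx,c[1],.29],R)
        sleep(.2);s=sense();p,d=camera("wrist")
        G=np.stack(np.meshgrid(range(180,400),range(60,300)),-1).reshape(-1,2);D=bydepth(cw,G,d,s);hs=hsv(p)[G[:,1],G[:,0]]
        k=(D[:,2]>.05)&(D[:,2]<.075)&(hs[:,0]<22)&(hs[:,1]>110);Q=D[k];Q=Q[abs(Q[:,2]-np.median(Q[:,2]))<.006]
        r=cv2.minAreaRect((Q[:,:2]*1000).astype(np.float32));bp=cv2.boxPoints(r)
        A=np.c_[Q[:,:2]-Q[:,:2].mean(0),np.ones(len(Q))];co=np.linalg.lstsq(A,Q[:,2],rcond=None)[0]
        m=np.zeros(p.shape[:2],np.uint8);m[G[k][:,1],G[k][:,0]]=255;b=blobs(m)[0];M=cv2.moments(b);cs[n]=rays(cw,[(M['m10']/M['m00'],M['m01']/M['m00'])],s)
        print(n,np.array(r[0]),r[1],[round(float(np.degrees(np.arctan2(*(bp[i+1]-bp[i])[::-1]))),2) for i in(0,1)],"topz,slope",co[2],co[:2])
    print(tri(cs["u1"],cs["u2"]),sense()["time_s"])
E
python3 - <<'E'
from look import *
from g import up,h as hv
s=sense();a=np.radians(45);y=np.array(s["tcp_rot"])[:,1];z=hv*np.cos(a)-up*np.sin(a)
movep(np.array(s["position"])+[0,0,.12],np.c_[np.cross(y,z),y,z])
look((.53,.22))
print("plate",pc)
for g,w in((-110.2,-14.95),(69.8,-14.95),(69.8,165.05),(-110.2,165.05)):
    print(g,w,inverse_kinematics([.53,.22,.05],Rd(g)),[inverse_kinematics(pc+x*st+[0,0,z],Rd(w)) for x,z in((.05,.16),(.05,.085),(-.09,.085))])
E
```

```text
u1 [536.1332 239.6423] (25.750761032104492, 66.08335876464844) [-19.25, 70.75] topz,slope 0.06265808804546867 [-0.0034  0.0047]
u2 [536.3071 239.7133] (26.145601272583008, 65.98465728759766) [-19.42, 70.58] topz,slope 0.06265890507825625 [-0.0024  0.0032]
(array([0.5369, 0.2396, 0.0569]), np.float64(6.386948407142832e-05)) 21.2167
plate [ 0.5674 -0.2105  0.    ]
-110.2 -14.95 [-0.9421  0.6531  0.6513  1.9722 -0.5967  0.7149 -1.8472] [array([-0.098 ,  0.5746,  0.5525,  1.7046, -0.3547,  0.9637,  0.3269]), array([-0.0409,  0.6551,  0.4699,  1.7497, -0.3835,  0.8289,  0.3472]), array([-0.1406,  0.4867,  0.5524,  2.0871, -0.4052,  0.672 ,  0.4212])]
69.8 -14.95 [-0.5296  0.5626  0.0826  1.9482 -0.0744  0.6337  0.8185] [array([-0.098 ,  0.5746,  0.5525,  1.7046, -0.3547,  0.9637,  0.3269]), array([-0.0409,  0.6551,  0.4699,  1.7497, -0.3835,  0.8289,  0.3472]), array([-0.1406,  0.4867,  0.5524,  2.0871, -0.4052,  0.672 ,  0.4212])]
69.8 165.05 [-0.5296  0.5626  0.0826  1.9482 -0.0744  0.6337  0.8185] [array([-0.2647,  0.654 ,  0.8261,  1.7141, -0.5518,  1.0222, -2.6458]), array([-0.1975,  0.7229,  0.718 ,  1.759 , -0.5948,  0.8895, -2.6173]), array([-0.4016,  0.6186,  0.9363,  2.0995, -0.7223,  0.7845, -2.4104])]
-110.2 165.05 [-0.9421  0.6531  0.6513  1.9722 -0.5967  0.7149 -1.8472] [array([-0.2647,  0.654 ,  0.8261,  1.7141, -0.5518,  1.0222, -2.6458]), array([-0.1975,  0.7229,  0.718 ,  1.759 , -0.5948,  0.8895, -2.6173]), array([-0.4016,  0.6186,  0.9363,  2.0995, -0.7223,  0.7845, -2.4104])]
```

Standing is verified: top at 62.7 mm, level, 26 x 66 mm, at (0.536, 0.240). Now I'll grasp it across the thickness, carry it to the plate and press lightly.

Run:
```python
from look import *
c=np.array([.5362,.2397,0]);Rg=Rd(70.7);Rw=Rd(-14.95)
movep(c+[0,0,.13],Rg); move_l(c+[0,0,.049],feed=.1); sleep(.1); print(sense()["wrist_force"])
command_gripper(.015,70); s=sense(); print(s["finger_gap"],s["gripper_force"],s["position"])
move_l(c+[0,0,.18],feed=.15)
p=pc+.05*st
movep(p+[0,0,.18],Rw); s=sense(); print("arr",s["position"]-p,s["finger_gap"],s["time_s"])
move_l(p+[0,0,.105],feed=.1); sleep(.3); f0=np.array(sense()["wrist_force"]); np.save("f0.npy",f0); print(f0)
im,d=camera("side"); cv2.imwrite("pics/pre.png",cv2.resize(im[200:300,200:340],(700,500))[:,:,::-1])
f=move_l(p+[0,0,.086],feed=.01,until_force=4); s=sense(); print(f,s["position"]-p,s["wrist_force"]-f0,s["ft_torque"])
for i in range(6):
    if s["wrist_force"][2]-f0[2]>7: break
    q=np.array(s["position"]); move_l(p+[0,0,q[2]-p[2]-.0005],feed=.01); sleep(.15); s=sense(); print(s["position"]-p,s["wrist_force"]-f0)
print(sense()["time_s"])
```

```text
[ 0.06   -0.4389  0.0558]
0.025085585542604694 68.89573216438293 [0.5365 0.2398 0.0493]
arr [0.0008 0.0025 0.1797] 0.025206674502155975 27.85
[ 0.1751  0.0863 -1.2269]
True [0.     0.     0.0913] [-0.1113  0.6381  6.3826] [ 0.0151 -0.026  -0.0446]
[ 0.0001 -0.      0.0913] [-1.7176  1.1532  6.7743]
[ 0.0001 -0.      0.0913] [-1.2818  0.4737  6.2989]
[ 0.0001 -0.      0.0913] [-1.8687  1.1215  7.2436]
31.5833
```

View pics/pre.png

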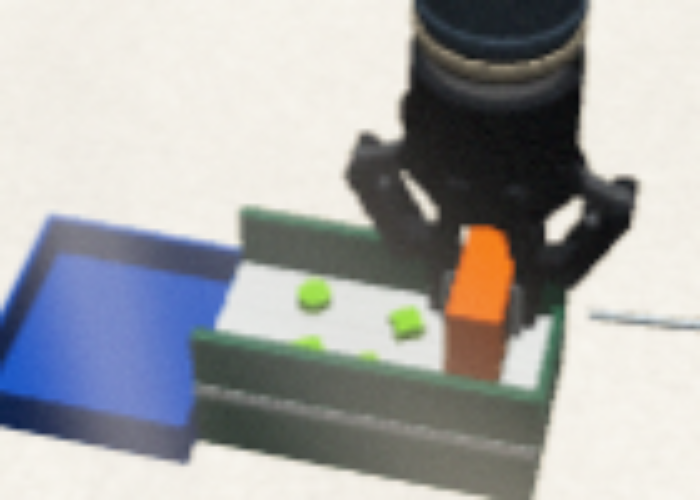

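The scraper sits between the rims behind the chips (block at (478,310), chips at (312,293), (405,322), (308,345), (368,357)). It presses with about 7 N, and the sole is at 45.3 mm as expected. Now I'll wipe.

Run:
```python
from look import *
f0=np.load("f0.npy"); zc=sense()["position"][2]-.0006; xs=np.linspace(.05,-.084,15)[1:]; L=[]
for x in xs:
    move_l(pc+x*st+[0,0,zc],feed=.045); s=sense(); F=s["wrist_force"]-f0
    L.append((x*1e3,zc*1e3,s["position"][2]*1e3,F[2],F[:2]@st[:2],F[:2]@sy[:2]))
    zc-=np.clip((9-F[2])*5e-5,-3e-4,3e-4)
print(np.round(L,2)); sleep(.3); print(sense()["wrist_force"]-f0,sense()["time_s"])
im,d=camera("side"); q,_=camera("top"); cv2.imwrite("pics/end.png",np.hstack([cv2.resize(im[220:300,180:280],(450,360)),cv2.resize(q[220:300,305:385],(350,360))])[:,:,::-1])
```

```text
[[ 40.43  90.72  91.26   7.48  -0.26  -0.5 ]
 [ 30.86  90.64  91.29   8.32   0.67   0.2 ]
 [ 21.29  90.61  91.28   9.     2.15   0.83]
 [ 11.71  90.61  91.27   8.92   1.46  -0.12]
 [  2.14  90.6   91.24   9.03   1.84   0.14]
 [ -7.43  90.6   91.25   8.52   0.76  -0.45]
 [-17.    90.58  91.21   9.14   1.32   0.35]
 [-26.57  90.59  91.23   9.68   1.21   1.35]
 [-36.14  90.62  91.24  10.05   0.85   0.9 ]
 [-45.71  90.67  91.24   8.7    1.01  -0.97]
 [-55.29  90.66  91.23  10.32   1.87  -0.18]
 [-64.86  90.73  91.21   9.47   2.02  -0.22]
 [-74.43  90.75  91.21   9.94   2.06   0.14]
 [-84.    90.8   91.23   8.74   1.35  -0.35]]
[ 1.595  -0.8513  9.0535] 37.0167
```

View pics/end.png

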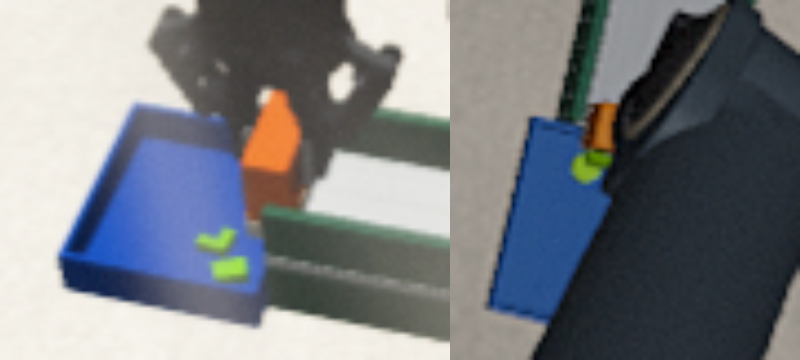

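Two chips lie in the tray at (215,240) and (230,268) in the side view. The other two are at (588,165) in the top view, just beyond the edge. I'll lift the scraper and check their heights.

Run:
```python
from look import *
p=pc-.084*st
move_l(p+[0,0,.20],feed=.12); move_l(pc+[0,0,.20]+.10*st,feed=.2)
im,d=camera("side"); q,e=camera("top"); print(sense()["time_s"],sense()["finger_gap"])
for n,A,D,bx in(("top",q,e,(300,170,390,305)),("side",im,d,(180,230,325,305))):
    c=camera_params(n)
    for b in blobs(mask(A,(28,110,70),(52,255,255),bx),2):
        m=np.zeros(A.shape[:2],np.uint8);cv2.drawContours(m,[b],-1,255,-1);v,u=np.nonzero(m);P=bydepth(c,np.c_[u,v],D);P=np.median(P,0);r=P-pc
        print(n,np.round(b.reshape(-1,2).mean(0)),cv2.contourArea(b),"tray xyz",r@st+.1425,r@sy,P[2]-.004)
cv2.imwrite("pics/end2.png",np.hstack([cv2.resize(im[220:300,180:280],(450,360)),cv2.resize(q[220:300,305:385],(350,360))])[:,:,::-1])
```

```text
39.3417 0.02520255276018001
side [239. 264.] 18.5 tray xyz 0.042019387161116306 0.018641031483899638 0.01579377923165676
side [231. 279.] 15.5 tray xyz 0.033234326093337194 -0.03188236862306561 0.007128389008477568
side [228. 273.] 8.0 tray xyz 0.02158639436265372 -0.012732854379598622 0.007004511123180571
```

View pics/end2.png

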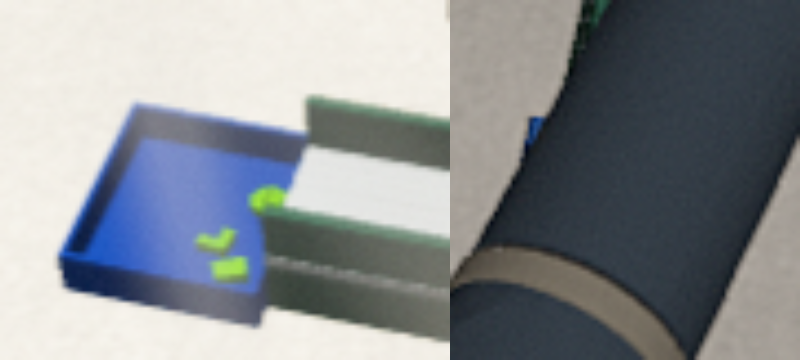

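The plate is clear and all four chips are in the tray, with the last two stacked near the edge at (268,200) and about 16 mm high. Now I'll stand the scraper back on the mat.

Run:
```python
from look import *
c=np.array([.534,.225,0]);Rg=Rd(70.7)
movep(c+[0,0,.18],Rg); move_l(c+[0,0,.058],feed=.12); sleep(.2); f0=np.array(sense()["wrist_force"])
f=move_l(c+[0,0,.0465],feed=.012,until_force=3); s=sense(); print(f,s["position"],s["wrist_force"]-f0)
command_gripper(.085); sleep(.2); s=sense(); move_l(np.array(s["position"])+[0,0,.13],feed=.15)
look((.534,.225))
movep([.40,.25,.30],R)
im,d=camera("side"); q,e=camera("top"); q0=np.load("top0.npz")["p"]
for n,A,D,bx in(("top",q,e,(300,170,390,305)),("side",im,d,(180,230,325,305))):
    cc=camera_params(n)
    for b in blobs(mask(A,(28,110,70),(52,255,255),bx),2):
        m=np.zeros(A.shape[:2],np.uint8);cv2.drawContours(m,[b],-1,255,-1);v,u=np.nonzero(m);P=bydepth(cc,np.c_[u,v],D);r=np.median(P,0)-pc
        print(n,np.round(b.reshape(-1,2).mean(0)),cv2.contourArea(b),"tray xyz",r@st+.1425,r@sy,r[2]-.004)
print(sense()["time_s"])
cv2.imwrite("pics/fin.png",np.vstack([np.hstack([q[60:320,60:470]]*1)])[:,:,::-1].repeat(1,0)); 
z=cv2.resize(q[230:310,300:385],(340,320)); w=cv2.resize(q[80:300,70:460],(460,260)); w=cv2.copyMakeBorder(w,0,60,0,0,cv2.BORDER_CONSTANT); cv2.imwrite("pics/fin.png",np.hstack([w,z])[:,:,::-1])
```

```text
True [0.5339 0.225  0.0493] [-1.4388 -1.3455  6.5556]
u1 [534.5067 225.6034] (26.108020782470703, 66.3744888305664) [-19.43, 70.57] topz,slope 0.062483243744508345 [-0.0036 -0.0012]
u2 [534.577  225.5899] (25.940553665161133, 66.38316345214844) [-19.15, 70.85] topz,slope 0.06254632445955044 [-0.001   0.0052]
(array([0.5355, 0.2254, 0.0581]), np.float64(5.081196056347619e-05)) 48.0417
top [337. 255.] 37.5 tray xyz 0.03953456125514859 0.019001260918197933 0.01196682693507212
top [355. 263.] 20.5 tray xyz 0.030364519738846116 -0.03081497624563276 0.007373766583640199
top [347. 266.] 12.0 tray xyz 0.019218860775737714 -0.013392206905875378 0.006853567235602046
side [239. 264.] 18.0 tray xyz 0.042131834177611294 0.01748962839031843 0.014894240457252631
side [231. 279.] 15.0 tray xyz 0.032003092119108414 -0.031439043932640486 0.007254607441156916
side [228. 273.] 8.0 tray xyz 0.021389595279456206 -0.013654689233048571 0.007934154348394399
48.65
```

View pics/fin.png

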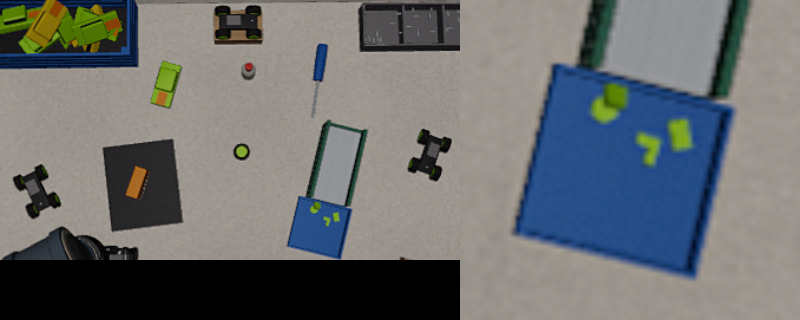

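The scraper stands on the mat at (137,183), and the bystanders are unmoved. In the zoomed tray view, a darker chip at (615,95) leans on the disc near the station-side wall, so I'll check its position before handing in.

Run:
```python
from look import *
q,e=camera("top");cc=camera_params("top")
m=mask(q,(28,110,50),(60,255,255),(330,248,345,262));v,u=np.nonzero(m);P=bydepth(cc,np.c_[u,v],e);r=P-pc
T=np.c_[u,v,(r@st+.1425)*1e3,r@sy*1e3,(P[:,2]-.004)*1e3,hsv(q)[v,u,2]];print(np.round(T[T[:,5]<175]).astype(int))
```

```text
[[336 251  50  23   3  94]
 [337 251  50  22  15 125]
 [338 251  51  18  10 137]
 [339 251  51  16  13 110]
 [336 252  47  22   6  96]
 [337 252  47  21  13 126]
 [338 252  48  19  16 133]
 [339 252  49  16  13 135]
 [340 252  49  13  12 136]
 [341 252  50  10  12 123]
 [336 253  44  22   9  91]
 [337 253  44  21  20 129]
 [338 253  45  18  13 132]
 [339 253  46  15  16 131]
 [340 253  47  12  12 134]
 [336 254  42  21   8  87]
 [337 254  42  20  13 126]
 [338 254  43  17  13 133]
 [339 254  43  15  16 133]
 [340 254  44  12  13 134]
 [334 255  38  26  12 170]
 [335 255  39  23   5 151]
 [336 255  39  22  15  77]
 [337 255  40  19  16 109]
 [338 255  40  17  20 126]
 [339 255  41  13   9 127]
 [340 255  41  11  15 136]
 [333 256  35  28   6 140]
 [335 256  36  22   3 156]
 [336 256  36  21  12 105]
 [337 256  37  18  11  96]
 [338 256  38  16  14  95]
 [339 256  38  13  14  98]
 [340 256  39  11  14 115]
 [333 257  32  27   5 149]
 [334 257  33  25  10 173]
 [335 257  33  22   6 171]
 [336 257  34  19   4 168]
 [337 257  35  16   3 157]
 [338 257  35  15   8 149]
 [339 257  36  12   8 104]
 [333 258  30  27   7 146]
 [334 258  30  24   8 172]
 [335 258  31  22  12 172]
 [336 258  32  19   8 170]
 [337 258  32  16   6 174]
 [338 258  33  14  10 168]
 [334 259  28  24  12 153]
 [335 259  28  21   6 169]
 [336 259  29  18   6 169]
 [337 259  29  16  12 168]]
```

That chip is centred at about (45, 16, ≤14) mm in the tray frame, well inside the limits and at rest.

```bash
python3 -c "
from rig import *
print(finish_job())"
```

```text
the job is handed in; nothing more can be done
None
```

The job is handed in: by my last camera measurements all four chips are at rest in the catch tray, the scraper stands upright and released on the black mat, and the top view shows no bystander moved; no verdict was returned.

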